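# Bring a sample flask to the camera's focus stop

## Robot

A 6-joint arm with a two-finger parallel gripper is mounted at the origin on a cart in front of the work surface, level with it; the furniture and walls round the work are solid. World frame = base frame: x ahead of the robot, y to its left, z up, the work surface at z = 0. Lengths are in m, angles in rad, forces in N, time in s.
With the tool pointing down it reaches from about 0.275 to 0.825 m from the base axis. Payload 5.2 kg.
Tool frame: the origin (TCP) lies midway between the tips of the shut fingers; the grasp point (between the pads) lies 19 mm behind it; z points along the fingers, y is the line along which they close (so a half turn about z gives the same grasp; the last joint's range is limited). The gripper opens to 93 mm and grips with 3 to 60 N. Pads are 15 mm wide; open, the fingers measure 128 mm over their backs; the gripper's body (75 mm by 188 mm) begins 65 mm behind the grasp point.
Start: joints at [-1.487, 0.259, 1.535, -0, 1.348, -0.203], TCP at [0.156, -0.528, 0.219] pointing down, gripper open.
Joint ranges: [-3.14, 3.14], [-0.91, 2.08], [0.19, 2.58], [-1.22, 4.36], [0.22, 2.71], [-3.12, 3.12]. Speed limits (rad/s): [2.57, 2.57, 3.14, 3.14, 3.14, 3.14].

## Interface

Orientations are given as a unit quaternion [x, y, z, w].
In Python, from cell import * gives the robot as it stands.
- The arm moves only by the shell command python3 -m creep 'ROWS' [OPENING] [FORCE]. ROWS is JSON, a list of rows, each a list of 2 entries, a list of its own where there are three numbers: the shift along the world's x, y, z normalised to -1 to 1, where 1 is 0.2 m, then the turn about the world's z normalised to -1 to 1, where 1 is pi/4 rad. In form: [[[dx, dy, dz], turn], ...]. A call has 1 to 5 rows; each row is the pose to reach, as a shift and turn from the pose commanded when the call began; what a row does not reach only later rows make up. A row lasts 1/12 s, in which the tool goes at most 41.7 mm and 7.16 degrees, less where a joint would pass 70% of its speed; a pose out of reach is approached as far as the arm can. A call with a number of a shift or a turn outside -1 to 1 is refused whole. A call with a gripper value outside its range is refused whole. OPENING is the opening, from 0 (shut) to 1 (fully open), set as the call begins (- or left out, the last holds). The fingers move at their own pace and stop on an object; FORCE is the grip in N (left out, the last holds). Time passes only in rows, so rows that repeat a pose let the fingers close. It gives the time, the measured TCP pose, the force, the opening and the grip force at its end, in the units of the state.
- get_state(): the state, without advancing time (a new reading comes with each control period).
- capture(name): name is "scene" or "top" or "wrist"; returns a dict with "color" (400x640x3 uint8, red, green, blue), "depth" (400x640 float32, m along the optical axis (not along the pixel's ray), 0 where there is no reading), "fovy" (degrees; the focal length in pixels is half the picture's height over the tangent of half this angle, whatever the lens; pixels are square), "cx", "cy" (the principal point, pixels), "k1" (the pictures are not rectified: a ray, as slopes to the right and down, at radius r is drawn at 1 + k1 r^2 times it, then the intrinsics apply), "position" and "attitude" of the camera in the world; the wrist camera has in their place "tool_from_camera" (4x4, takes a point from camera to tool coordinates, whose origin is the TCP and whose axes are the flange's). Camera axes: x right, y up, looking along -z (the intrinsics and any distortion apply to the point x, -y, -z); pixel columns grow to the right and rows downward; lengths in m; the calibration is good to about 2 mm. A picture is of the moment at which its call begins: read the wrist's pose just before it.
- sign_off(): hands the job in; it is judged then, once.
Trained networks look in the newest picture that a camera, given by its name, has taken for a name from the list of things; names that differ only in an ending like _2 or _b are one class to them, and where a whole thing is asked for, a point or a joint stands for the part that bears it (a point fixed in the world has none). Each returns a list of dicts, best first, with "score" (0 to 1); they miss things now and then, are a little off and sometimes report something else, mostly with a low value. They report only what shows in the picture. A call takes as long as a camera call. They do not tell look-alikes from the thing itself.
- look_for(camera, name): "position" ([x, y, z] in m, in the coordinates of the camera as it stood for that picture, good to about 4 mm: the middle of the surface that is visible of it).
- trace(camera, name): "region" (400x640 bool, what is visible of it).
- spot_point(camera, name): "position" ([x, y, z] in m, in the coordinates of the camera as it stood for that picture, good to about 4 mm: a listed point, or the origin of a listed thing).
The state is a dict: "time_s": time; "q": joint angles; "joint_velocities": joint speeds; "joint_efforts": joint torques, N m; "position": TCP position; "orientation": TCP orientation; "contact_force": force on the tool from outside, world axes, zero at the start; "ft_torque": the same for the moment, N m; "finger_gap": finger opening in m; "gripper_force": force on a finger pad.
Only numpy, scipy, OpenCV 4.12 (cv2) and the standard library are available. Lean on these libraries where they do the work, as an engineer would, in place of code of your own. Each camera call takes 0.05 s, during which the arm holds its last target. There are 200 camera calls.

## Task

Bring the sample flask into the camera's focus: with the closed fingertips press down the black thumb plate in the middle of the carriage to free its brake, keep it pressed and push the carriage gently along the rail until its bumper rests against the stop clamp, then let the plate spring up so that the brake holds it there. Nothing is grasped: do not touch the flask riding on the carriage or tip it, never drag the carriage with its brake on, and leave the stop clamp and the other things round the rail where they are.

Things in the scene. Friction and masses are not known exactly. Their poses are not given: they have to be found in the camera images.
- rail: camera bench: an aluminium rail 50 mm wide, 465 mm long, 26 mm tall, fixed on the table, with a small black camera at one end. Origin on the table under the rail's centre line. Its y axis runs along the rail towards the camera, z is up. The camera spans y = 165 to 272 mm, its top is at z = 106 mm
- carriage (a joint): travel of the grey carriage along the rail in m, growing towards the camera; 0 at the start, when the thumb plate is 130 mm from the rail's origin, away from the camera. The carriage is 70 mm wide and carries, towards the camera: a cheek, the black thumb plate, a cheek, the flask's nest, a rubber bumper. Drag 1 to 2 N with the brake free; 13 to 15 N with it on
- thumb_top (a point): top centre of the black ribbed thumb plate in the carriage's middle, facing up, 66 mm above the table when up; moves with the plate. The plate is 51 mm along the rail, 38 mm across. At each end a cheek stands 8 mm above it (54 mm between the cheeks, open at both sides)
- thumb_plate (a joint): how far the plate is pressed down, in m: 0 up (brake on), 0.006 fully down. The plate moves, and the brake lets go, at 6 N; fully down takes 9 N. Let go, it springs up and the brake grips again
- bumper_face (a point): centre of the front face of the carriage's rubber bumper, 34 mm above the table and 110 mm from the thumb plate's centre towards the camera; axes as the rail's. This face meets the stop clamp
- stop_face (a point): centre of the stop clamp's face that looks at the carriage, 34 mm above the table; axes as the rail's. The clamp is a dark steel block, 60 mm across and 22 mm along the rail, with a knurled thumbscrew at its side, set somewhere on the rail between carriage and camera; it slips at about 40 N
- sample_mid (a point): centre (half-way up) of the square sample flask, 50 x 43 x 87 mm with white cap, that stands loose in the nest on the carriage; its top is 127 mm above the table
- nest_mid (a point): where the flask's centre is when it stands properly in its nest: 73 mm from the thumb plate's centre towards the camera, 83 mm above the table; the nest's walls are 11 mm high with 2 mm of play
- microscope_main: large black microscope standing fixed on the left of the table, 470 mm long away from the robot, 145 mm wide, 465 mm tall, its eyepieces leaning towards the robot; keep the arm clear of it. Origin on the table under its middle
- flask_near_mid (a point): a square sample flask like the one on the carriage, 50 x 43 x 87 mm, standing on the table behind the rail; the point is its centre
- flask_far_mid (a point): a second waiting square sample flask, 50 x 43 x 87 mm, standing on the table behind the rail; the point is its centre
- dropper_bottle_mid (a point): brown dropper bottle, 31 mm wide and 86 mm tall, standing on the table in front of the rail; the point is its centre
- dish_mid (a point): round petri dish, 64 mm wide and 14 mm tall, lying on the table in front of the rail; the point is its centre
- tissue_pack_mid (a point): flat pack of lens tissue, 70 x 110 x 18 mm, lying on the table in front of the rail near the camera; the point is its centre
- slide_carton_mid (a point): small carton of slides, 78 x 28 x 20 mm, lying on the table behind the rail; the point is its centre
Things that resemble listed ones, but are neither listed nor needed, are in the scene too. Leave any brown or turquoise look-alike of the part that bears sample_mid alone.

How it is judged:
On the way, in this order (a step that is already met when the one before it is completed fails the run):
1. the thumb plate is pressed down while the carriage is still at its starting place (value of joint thumb_plate above 0.0012 m and distance of bumper_face from where it was at the start of the episode below 0.008 m), for 0.1 s.
2. the carriage's bumper is against the stop clamp with the thumb plate still down (value of joint thumb_plate above 0.0008 m and y of bumper_face in the frame of stop_face above -0.0025 m), for 0.1 s.
At the end, for the whole second after the job is handed in: the carriage rests with its bumper within 2.5 mm of the stop clamp, the thumb plate is up (within 0.5 mm) so that the brake is on, the stop clamp is within 3 mm of where it was set, and the sample flask stands upright (within 0.2 rad) in its nest (centre within 15 mm) (y of bumper_face in the frame of stop_face between -0.0025 and 0.0025 m and value of joint thumb_plate below 0.0005 m and velocity of joint carriage between -0.004 and 0.004 m/s and distance of stop_face from where it was at the start of the episode below 0.003 m and distance between sample_mid and nest_mid below 0.015 m and angle between sample_mid's own z axis and vertical below 0.2 rad); the robot touches nothing.
It fails at once if the sample flask is tipped, lifted or taken from its nest (not (distance between sample_mid and nest_mid below 0.015 m and angle between sample_mid's own z axis and vertical below 0.2 rad)).
It fails at once if the fingers touch the sample flask (contact force between the fingers and sample_flask above 1 N).
It fails at once if the carriage is dragged with its brake on (a nudge of up to 8 mm at the start is forgiven) (value of joint thumb_plate below 0.0003 m and y of bumper_face in the frame of stop_face below -0.005 m and distance of bumper_face from where it was at the start of the episode above 0.008 m and (velocity of joint carriage above 0.02 m/s or velocity of joint carriage below -0.02 m/s)).
It fails at once if the stop clamp is knocked out of its setting by more than 3 mm (distance of stop_face from where it was at the start of the episode above 0.003 m).
It fails at once if something else round the rail is moved by more than 15 mm (distance of any of flask_near_mid, flask_far_mid, dropper_bottle_mid, dish_mid, tissue_pack_mid, slide_carton_mid from where it was at the start of the episode above 0.015 m).
It also fails if it takes over 42 s, if anything falls off the work surface, if the arm or the gripper's body presses on something with over 40 N, if the wrist force passes 120 N, or if a joint passes its speed limit or range.

## Working session

There is one attempt and no reset: what is moved stays moved. The work goes in short steps, Python scripts to look and compute and a shell command to move; the robot and the scene stay as the last step left them, time stands still between calls to the robot, and variables do not carry over. Pictures are saved under pics/ and viewed, at most 10 in all, crops included, and the job is handed in when it is done.

```bash
mkdir -p pics; cat > h.py <<'E'
from cell import *
import numpy as np, cv2
from scipy.spatial.transform import Rotation as R
def cap(n,f=None):
    c=capture(n)
    if f: cv2.imwrite('pics/'+f,c['color'][:,:,::-1])
    return c
def pose(c):
    a=np.array(c['attitude'],float)
    M=a if a.shape==(3,3) else R.from_quat(a).as_matrix()
    return M,np.array(c['position'])
def w(c,p):
    M,t=pose(c); return M@np.array(p)+t
E
python3 - <<'E'
from h import *
s=get_state(); print(s['time_s'],s['position'],s['orientation'])
for n in('scene','top'):
    c=cap(n,n+'0.png'); print(n,c['position'],c['attitude'])
    for k in('rail','thumb_top','bumper_face','stop_face','sample_mid','nest_mid','microscope_main','dropper_bottle_mid','flask_near_mid'):
        print(k,[(np.round(w(c,d['position']),4).tolist(),round(d['score'],2)) for d in spot_point(n,k)[:3]])
print(get_state()['time_s'])
E
```

```text
0.0 [ 0.15554896 -0.52698813  0.21783055] [ 9.89737643e-01  1.42893665e-01  4.31758203e-05 -8.92781356e-04]
scene [-0.15719841  0.83880341  0.77044375] [-0.18087583  0.44044035  0.81040248 -0.34138548]
rail [([0.565, 0.0098, 0.0004], 0.87)]
thumb_top [([0.591, -0.1186, 0.0701], 0.4)]
bumper_face [([0.5695, -0.0062, 0.0371], 0.58)]
stop_face [([0.5486, 0.1221, 0.0345], 0.65)]
sample_mid [([0.573, -0.2804, 0.0415], 0.67), ([0.7456, 0.0217, 0.0376], 0.61), ([0.3943, -0.1685, 0.043], 0.5)]
nest_mid [([0.5771, -0.0449, 0.0842], 0.69), ([0.6943, -0.0884, 0.037], 0.6)]
microscope_main [([0.4745, -0.0772, 0.0043], 0.66)]
dropper_bottle_mid [([0.4561, 0.0504, 0.0398], 0.58)]
flask_near_mid [([0.6963, -0.0865, 0.0408], 0.66)]
top [0.44829036 0.11560919 1.31239646] [-0.04420691  0.0333245   0.70973545 -0.7022897 ]
rail [([0.5693, 0.0116, 0.0001], 0.61), ([0.5784, -0.0479, 0.0826], 0.17)]
thumb_top [([0.5918, -0.119, 0.0689], 0.47)]
bumper_face [([0.5688, -0.0137, 0.0322], 0.62), ([0.6978, -0.0861, 0.0411], 0.4), ([0.452, 0.049, 0.0442], 0.31)]
stop_face [([0.5475, 0.122, 0.0343], 0.43)]
sample_mid [([0.5668, -0.2746, 0.0447], 0.86), ([0.5776, -0.048, 0.0854], 0.81), ([0.6947, -0.0872, 0.0412], 0.73)]
nest_mid [([0.5773, -0.0429, 0.0865], 0.96)]
microscope_main [([0.5894, -0.1206, 0.0722], 0.38)]
dropper_bottle_mid [([0.4541, 0.0506, 0.0439], 0.49)]
flask_near_mid [([0.6958, -0.0874, 0.0381], 0.71)]
1.0
```

View pics/top0.png

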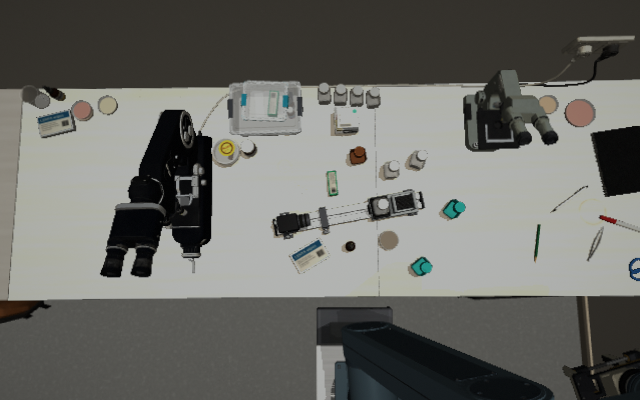

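View pics/scene0.png

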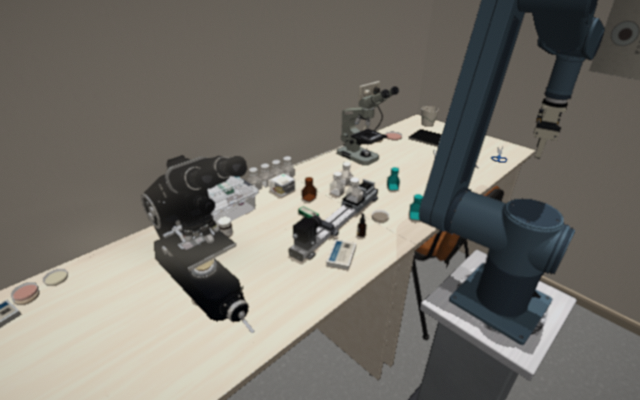

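The top view shows the rail running from the camera at (290,224) to the carriage at (405,202), with the clamp at (323,218) and the flask at (383,206). In the scene view, the way in from the right is free at height. I'll move over the plate with the fingers shut and turned across the rail.

```bash
for i in 1; do
python3 -m creep '[[[0.14,0.13,0.01],0.12],[[0.28,0.27,0.03],0.24],[[0.43,0.41,0.05],0.36],[[0.58,0.55,0.05],0.5],[[0.72,0.68,0.05],0.62]]' 0 10
python3 -m creep '[[[0.14,0.13,0],0.12],[[0.28,0.27,0],0.24],[[0.43,0.41,0],0.36],[[0.58,0.55,0],0.5],[[0.72,0.68,0],0.62]]'
python3 -m creep '[[[0.14,0.13,0],0.12],[[0.28,0.27,0],0.24],[[0.43,0.41,0],0.36],[[0.58,0.55,0],0.5],[[0.7,0.64,0],0.62]]'
python3 -m creep '[[[0,0,0],0],[[0,0,0],0]]'
done
cat >> h.py <<'E'
def wp(s,c,p):
    T=np.array(c['tool_from_camera']); q=T[:3,:3]@np.array(p)+T[:3,3]
    return R.from_quat(s['orientation']).as_matrix()@q+np.array(s['position'])
E
python3 - <<'E'
from h import *
s=get_state(); x=R.from_quat(s['orientation']).as_matrix(); print(s['time_s'],s['position'],'closing deg',np.degrees(np.arctan2(x[1,1],x[0,1])),s['finger_gap'],s['q'])
c=cap('wrist','w0.png')
for k in('rail','thumb_top','bumper_face','stop_face','nest_mid'):
    print(k,[(np.round(wp(s,c,d['position']),4).tolist(),round(d['score'],2)) for d in spot_point('wrist',k)[:2]])
E
```

```text
time_s: 1.42
position: [0.3008, -0.3901, 0.2291]
orientation: [0.925, 0.38, 0.0, 0.0]
contact_force: [-0.4, -0.3, 0.2]
finger_gap: 0.0642
gripper_force: 0.0
time_s: 1.83
position: [0.445, -0.2537, 0.2289]
orientation: [0.806, 0.592, 0.0, 0.0]
contact_force: [0.1, -1.0, -0.3]
finger_gap: 0.031
gripper_force: 0.0
time_s: 2.25
position: [0.5853, -0.1244, 0.2287]
orientation: [0.639, 0.769, 0.0, -0.0]
contact_force: [0.2, -0.5, -0.5]
finger_gap: 0.0011
gripper_force: 0.0
time_s: 2.42
position: [0.5842, -0.1263, 0.2281]
orientation: [0.641, 0.767, -0.0, -0.0]
contact_force: [-0.9, -0.3, -0.6]
finger_gap: 0.0008
gripper_force: 0.0
2.4167 [ 0.58421772 -0.12631315  0.22807558] closing deg 10.251100181551159 0.0008422117917123314 [-3.99164099e-01  3.39317504e-01  1.39979507e+00 -3.53797423e-04
  1.40326106e+00 -5.78020359e-01]
rail [([0.5698, 0.0139, -0.0009], 0.85)]
thumb_top [([0.5937, -0.1151, 0.071], 0.78)]
bumper_face [([0.5698, -0.0087, 0.032], 0.96)]
stop_face []
nest_mid []
```

View pics/w0.png

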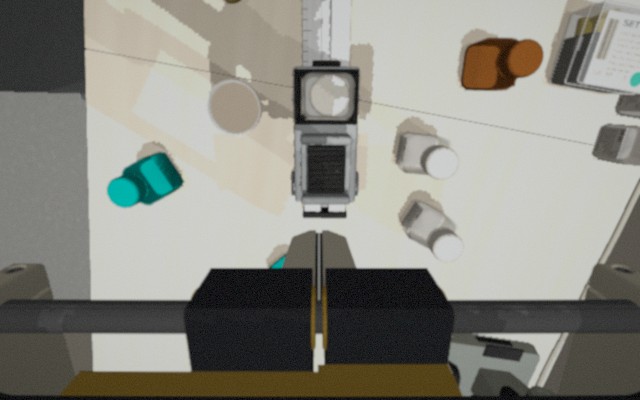

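The wrist picture shows the black plate spanning about (307–346, 143–193), with the flask ahead of it at (330,95) and the rail running straight up in the picture. I'll measure it by depth.

```bash
cat >> h.py <<'E'
def cloud(c,s=None):
    H,W=c['depth'].shape; f=H/2/np.tan(np.radians(c['fovy'])/2)
    K=np.array([[f,0,c['cx']],[0,f,c['cy']],[0,0,1.]])
    u,v=np.meshgrid(np.arange(W),np.arange(H))
    p=cv2.undistortPoints(np.stack([u,v],-1).reshape(-1,1,2).astype(float),K,np.array([c['k1'],0,0,0.])).reshape(H,W,2)
    d=c['depth']; P=np.stack([p[...,0]*d,-p[...,1]*d,-d],-1)
    if s is not None:
        T=np.array(c['tool_from_camera']); P=P@T[:3,:3].T+T[:3,3]
        return P@R.from_quat(s['orientation']).as_matrix().T+np.array(s['position'])
    M,t=pose(c); return P@M.T+t
E
python3 - <<'E'
from h import *
s=get_state(); c=cap('wrist'); P=cloud(c,s); g=c['color'].mean(2)
m=np.zeros(g.shape,bool); m[138:198,300:352]=1; m&=(g<60)&(abs(P[...,2]-.066)<.006)
v,u=np.nonzero(m); print('plate px',u.min(),u.max(),v.min(),v.max(),m.sum())
r=cv2.minAreaRect(P[m][:,:2].astype(np.float32)); print(r,'z',np.median(P[m][:,2]))
E
python3 - <<'E'
from h import *
c=cap('top'); P=cloud(c)
for k in('stop_face','nest_mid'):
    print(k,[(np.round(w(c,d['position']),4).tolist(),round(d['score'],2)) for d in spot_point('top',k)[:1]])
for k in('stop_face','rail','bumper_face','sample_mid'):
    for t in trace('top',k)[:2]:
        Q=P[t['region']]; print(k,round(t['score'],2),cv2.minAreaRect(Q[:,:2].astype(np.float32)),np.median(Q[:,2]))
E
```

```text
plate px 309 345 143 191 1748
((0.5899779200553894, -0.1169414073228836), (0.038970816880464554, 0.05257231369614601), 9.553574562072754) z 0.06794378399687319
stop_face [([0.5457, 0.1212, 0.0338], 0.54)]
nest_mid [([0.5785, -0.0404, 0.0879], 0.59)]
stop_face 0.69 ((0.5126989483833313, 0.12346497923135757), (0.12950579822063446, 0.021485837176442146), 10.622479438781738) 0.04303887556701658
stop_face 0.37 ((0.5498878955841064, -0.00898006558418274), (0.08621206134557724, 0.3097509741783142), 23.642549514770508) 0.05513622284215258
rail 0.85 ((0.5290516018867493, 0.06206426024436951), (0.1413189172744751, 0.45754122734069824), 9.635563850402832) 0.04030819685147813
bumper_face 0.93 ((0.551490843296051, -0.010366961359977722), (0.09126587957143784, 0.3126530051231384), 23.051612854003906) 0.055701335957802356
bumper_face 0.44 ((0.7021945118904114, -0.09398261457681656), (0.06250380724668503, 0.05666384845972061), 5.766870021820068) 0.050954894954739594
sample_mid 0.69 ((0.6053047180175781, 0.051751017570495605), (0.05300310254096985, 0.3348377048969269), 76.8633041381836) 0.05501548107073928
sample_mid 0.56 ((0.5321758389472961, 0.027104981243610382), (0.05492089316248894, 0.23761889338493347), 30.451019287109375) 0.09175224828868056
```

```bash

python3 -m creep '[[[0.03,0.06,-0.2],0],[[0.03,0.06,-0.4],0],[[0.03,0.06,-0.55],0],[[0.03,0.06,-0.66],0],[[0.03,0.06,-0.72],0]]'
python3 -m creep '[[[0,0,-0.01],0],[[0,0,-0.02],0],[[0,0,-0.03],0],[[0,0,-0.03],0]]'
python3 - <<'E'
from h import *
s=get_state();print(s['position'],s['contact_force']); c=cap('wrist','w1.png')
E
```

```text
time_s: 3.53
position: [0.5876, -0.1146, 0.0811]
orientation: [0.642, 0.767, -0.001, -0.002]
contact_force: [-0.5, -0.3, -0.4]
finger_gap: 0.0008
gripper_force: 0.0
time_s: 3.87
position: [0.5904, -0.1158, 0.0796]
orientation: [0.642, 0.767, 0.0, 0.001]
contact_force: [-0.8, -0.0, -0.2]
finger_gap: 0.0005
gripper_force: 0.0
[ 0.59036954 -0.11578919  0.0796216 ] [-0.84173003 -0.0084     -0.16483422]
```

View pics/w1.png

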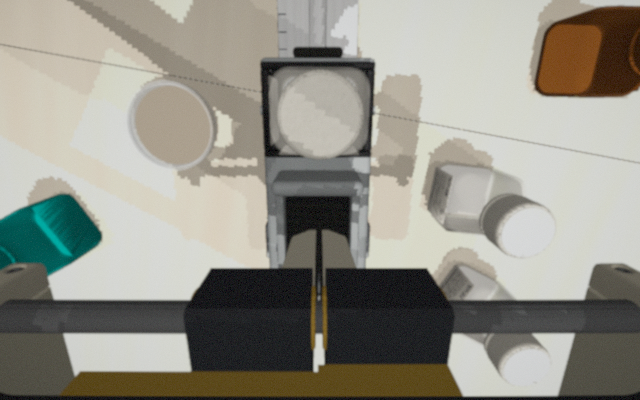

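The fingertips at (319,235) are over the black plate and centred across it, between the cheeks. I'll press in small steps.

```bash

python3 -m creep '[[[0,0,-0.015],0],[[0,0,-0.03],0],[[0,0,-0.045],0],[[0,0,-0.06],0],[[0,0,-0.06],0]]'
python3 -m creep '[[[0,0,-0.01],0],[[0,0,-0.02],0],[[0,0,-0.02],0]]'
```

```text
time_s: 4.33
position: [0.5897, -0.1156, 0.0666]
orientation: [0.642, 0.767, 0.0, 0.0]
contact_force: [-0.3, 0.5, 4.3]
finger_gap: 0.0002
gripper_force: 2.5
time_s: 4.58
position: [0.5898, -0.1156, 0.0633]
orientation: [0.642, 0.767, 0.0, 0.0]
contact_force: [-2.2, 0.9, 7.7]
finger_gap: 0.0004
gripper_force: 3.7
```

```bash

python3 -m creep '[[[0,0,-0.01],0],[[0,0,-0.02],0],[[0,0,-0.02],0],[[0,0,-0.02],0]]'
```

```text
time_s: 4.92
position: [0.5898, -0.116, 0.0602]
orientation: [0.642, 0.767, -0.0, 0.001]
contact_force: [-2.8, 0.3, 10.5]
finger_gap: 0.0007
gripper_force: 5.2
```

```bash

python3 -m creep '[[[-0.001,0.005,-0.002],0],[[-0.003,0.015,-0.005],0],[[-0.005,0.03,-0.005],0],[[-0.009,0.05,-0.005],0],[[-0.012,0.07,-0.005],0]]'
python3 -m creep '[[[-0.003,0.02,0],0],[[-0.007,0.04,0],0],[[-0.01,0.06,0],0],[[-0.014,0.08,0],0],[[-0.017,0.1,0],0]]'
python3 - <<'E'
from h import *
s=get_state();c=cap('wrist','w2.png')
for k in('bumper_face','thumb_top'):
    print(k,[(np.round(wp(s,c,d['position']),4).tolist(),round(d['score'],2)) for d in spot_point('wrist',k)[:2]])
E
```

```text
time_s: 5.33
position: [0.5876, -0.1027, 0.0602]
orientation: [0.642, 0.767, -0.0, 0.001]
contact_force: [-4.9, -1.3, 15.7]
finger_gap: 0.0003
gripper_force: 8.1
time_s: 5.75
position: [0.584, -0.0826, 0.0602]
orientation: [0.642, 0.767, -0.0, 0.001]
contact_force: [-5.9, -1.5, 17.8]
finger_gap: 0.0002
gripper_force: 8.4
bumper_face [([0.5602, 0.0271, 0.0349], 0.94)]
thumb_top []
```

View pics/w2.png

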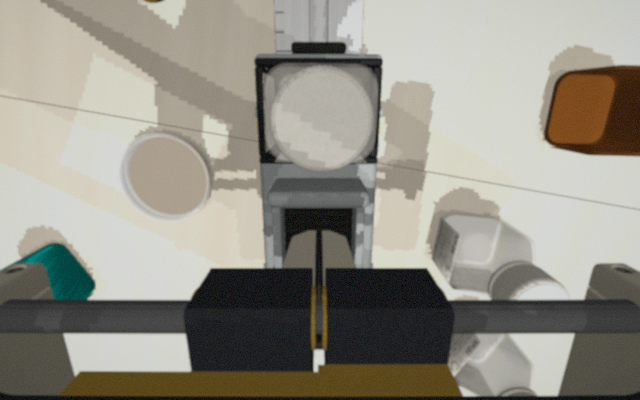

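The carriage follows the fingers, with the flask upright at (322,115) and the bumper at (318,47). I'll carry on.

```bash

python3 -m creep '[[[-0.003,0.02,0],0],[[-0.007,0.04,0],0],[[-0.011,0.06,0],0],[[-0.015,0.08,0],0],[[-0.019,0.1,0],0]]'
python3 -m creep '[[[-0.003,0.02,0],0],[[-0.007,0.04,0],0],[[-0.011,0.06,0],0],[[-0.015,0.08,0],0],[[-0.019,0.1,0],0]]'
python3 -m creep '[[[-0.003,0.02,0],0],[[-0.007,0.04,0],0],[[-0.011,0.06,0],0],[[-0.015,0.08,0],0],[[-0.019,0.1,0],0]]'
python3 - <<'E'
from h import *
s=get_state();c=cap('wrist','w3.png')
for k in('bumper_face','stop_face'):
    print(k,[(np.round(wp(s,c,d['position']),4).tolist(),round(d['score'],2)) for d in spot_point('wrist',k)[:2]])
E
```

```text
time_s: 6.32
position: [0.5805, -0.0625, 0.0602]
orientation: [0.642, 0.767, -0.0, 0.001]
contact_force: [-4.6, -2.1, 16.6]
finger_gap: 0.0007
gripper_force: 8.1
time_s: 6.73
position: [0.5769, -0.0424, 0.0602]
orientation: [0.642, 0.767, -0.0, 0.002]
contact_force: [-4.6, -1.9, 15.9]
finger_gap: 0.0004
gripper_force: 8.0
time_s: 7.15
position: [0.5733, -0.0223, 0.0601]
orientation: [0.642, 0.767, 0.0, 0.002]
contact_force: [-4.0, -1.7, 15.9]
finger_gap: 0.0006
gripper_force: 7.9
bumper_face [([0.5486, 0.0855, 0.035], 0.65)]
stop_face []
```

View pics/w3.png

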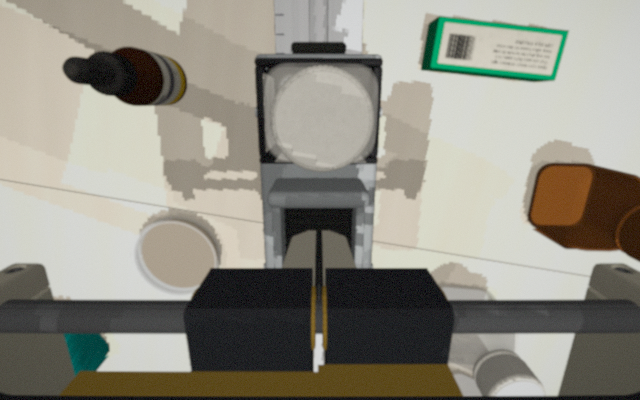

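The flask is still upright, and the bumper at (318,47) is about 35 mm short of the clamp. One more normal call, then slowly.

```bash

python3 -m creep '[[[-0.003,0.02,0],0],[[-0.007,0.04,0],0],[[-0.011,0.06,0],0],[[-0.015,0.08,0],0],[[-0.018,0.095,0],0]]'
python3 -m creep '[[[-0.002,0.01,0],0],[[-0.004,0.02,0],0],[[-0.006,0.03,0],0],[[-0.008,0.04,0],0]]'
python3 - <<'E'
from h import *
s=get_state();c=cap('wrist','w4.png')
for k in('bumper_face','stop_face'):
    print(k,[(np.round(wp(s,c,d['position']),4).tolist(),round(d['score'],2)) for d in spot_point('wrist',k)[:2]])
E
```

```text
time_s: 7.72
position: [0.5699, -0.0031, 0.0602]
orientation: [0.642, 0.767, 0.0, 0.002]
contact_force: [-4.8, -1.4, 16.8]
finger_gap: 0.0006
gripper_force: 7.8
time_s: 8.05
position: [0.5685, 0.0048, 0.0602]
orientation: [0.642, 0.767, 0.001, 0.002]
contact_force: [-3.0, -1.7, 14.8]
finger_gap: 0.0006
gripper_force: 7.7
bumper_face [([0.5434, 0.1134, 0.0338], 0.74)]
stop_face [([0.5471, 0.123, 0.0343], 0.8)]
```

View pics/w4.png

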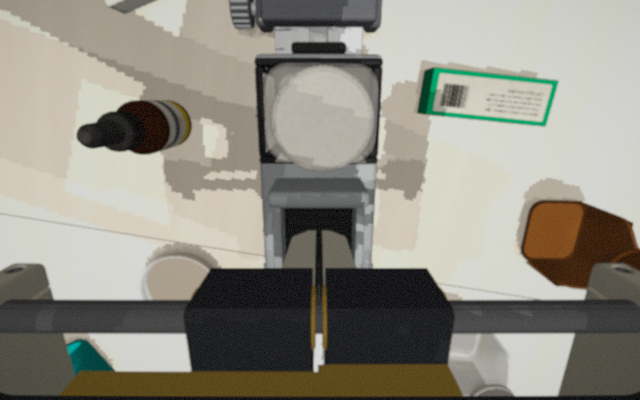

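The clamp at (315,12) is now in view, with the bumper at (318,47) roughly 8 mm from it. I'll creep 1 mm per row.

```bash

python3 -m creep '[[[-0.001,0.005,0],0],[[-0.002,0.01,0],0],[[-0.003,0.015,0],0],[[-0.004,0.02,0],0],[[-0.005,0.025,0],0]]'
python3 -m creep '[[[-0.001,0.005,0],0],[[-0.002,0.01,0],0],[[-0.003,0.015,0],0]]'
python3 -m creep '[[[-0.001,0.005,0],0],[[-0.002,0.01,0],0]]'
```

```text
time_s: 8.62
position: [0.5676, 0.0098, 0.0602]
orientation: [0.642, 0.767, 0.001, 0.002]
contact_force: [-2.7, -1.7, 15.4]
finger_gap: 0.0004
gripper_force: 7.6
time_s: 8.87
position: [0.5671, 0.0128, 0.0601]
orientation: [0.642, 0.767, 0.001, 0.002]
contact_force: [-3.2, -1.3, 14.6]
finger_gap: 0.0003
gripper_force: 7.6
time_s: 9.03
position: [0.5669, 0.0136, 0.0602]
orientation: [0.642, 0.767, 0.0, 0.003]
contact_force: [-1.1, -7.1, 13.5]
finger_gap: 0.0002
gripper_force: 6.8
```

```bash

python3 -m creep '[[[-0.001,0.004,0],0],[[-0.001,0.004,0],0],[[-0.001,0.004,0],0]]'
python3 - <<'E'
from h import *
cap('wrist','w5.png')
E
```

```text
time_s: 9.28
position: [0.567, 0.0137, 0.0602]
orientation: [0.642, 0.767, -0.0, 0.003]
contact_force: [-1.9, -8.2, 13.3]
finger_gap: 0.0006
gripper_force: 6.8
```

View pics/w5.png

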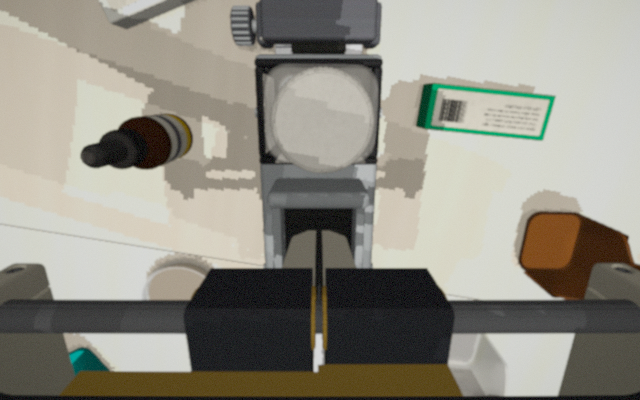

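The bumper at (318,48) now touches the clamp. I'll lift off straight up.

```bash

python3 -m creep '[[[0,0,0.02],0],[[0,0,0.05],0],[[0,0,0.1],0],[[0,0,0.2],0],[[0,0,0.35],0]]'
python3 -m creep '[[[0,0,0.15],0],[[0,0,0.3],0],[[0,0,0.4],0],[[0,0,0.4],0],[[0,0,0.4],0]]'
python3 - <<'E'
from h import *
s=get_state();c=cap('wrist','w6.png')
for k in('bumper_face','stop_face','thumb_top','sample_mid','nest_mid'):
    print(k,[(np.round(wp(s,c,d['position']),4).tolist(),round(d['score'],2)) for d in spot_point('wrist',k)[:1]])
E
```

```text
time_s: 9.75
position: [0.5626, 0.0169, 0.126]
orientation: [0.642, 0.767, -0.001, -0.003]
contact_force: [0.1, 0.4, -1.7]
finger_gap: 0.0001
gripper_force: 0.0
time_s: 10.17
position: [0.5654, 0.0165, 0.2089]
orientation: [0.642, 0.767, 0.001, 0.001]
contact_force: [-0.5, 0.7, 0.2]
finger_gap: 0.0007
gripper_force: 0.0
bumper_face [([0.5435, 0.1201, 0.0356], 0.57)]
stop_face [([0.5447, 0.1219, 0.0355], 0.8)]
thumb_top [([0.5664, 0.0154, 0.0695], 0.73)]
sample_mid [([0.3896, -0.1717, 0.0457], 0.95)]
nest_mid []
```

View pics/w6.png

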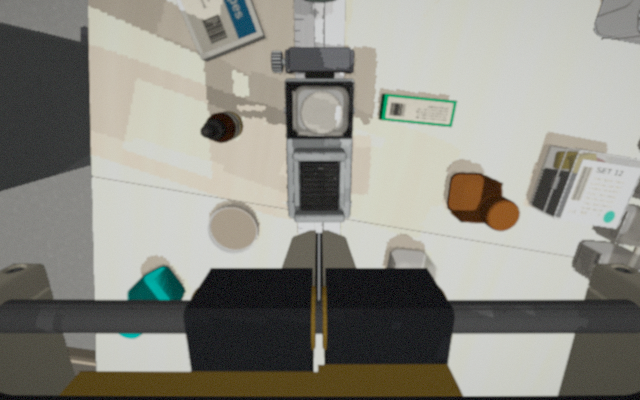

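The bumper at (320,74) rests on the clamp at (320,60), the plate at (320,185) is up, and the flask stands upright in its nest. The fingers are clear.

```bash
python3 -c "
from cell import *
print(sign_off())"
```

```text
the job is handed in; nothing more can be done
None
```

The carriage is against the stop clamp with the thumb plate up and the flask standing upright in its nest; the job is handed in, and the judge returned no verdict.

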